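Load the ring rack and hold the cleaner basket over the tank

ROBOT

A 6-joint arm with a two-finger parallel gripper is mounted at the origin on the work surface. World frame = base frame: x ahead of the robot, y to its left, z up, the work surface at z = 0. Lengths are in mm, angles in rad, forces in N, time in s.
With the tool pointing down it reaches from about 275 to 1000 mm from the base axis. Payload 8.4 kg.
Tool frame: the origin (TCP) lies midway between the tips of the shut fingers; the grasp point (between the pads) lies 19 mm behind it; z points along the fingers, y is the direction in which the jaws open and shut (so a half turn about z gives the same grasp; the last joint's range is limited). The gripper opens to 85 mm and grips with 20 to 120 N. Pads are 22 mm wide; open, the fingers measure 114 mm over their backs; the gripper's body (76 mm by 85 mm) begins 54 mm behind the grasp point. The pads swing forward as they close: fully open they stand 13 mm farther back than shut.
Start: joints at [-1.283, 0.353, 1.633, -0, 1.155, -0.002], TCP at [178.599, -598.941, 231.281] pointing down, gripper open.
Joint ranges: [-2.63, 2.63], [-0.92, 2.1], [0.06, 2.66], [-1.3, 4.44], [0, 2.69], [-3.02, 3.02]. Speed limits (rad/s): [2.22, 2.22, 2.79, 3.14, 3.14, 3.14].

INTERFACE

Orientations are given as a unit quaternion [w, x, y, z].
In Python, from station import robot, eyes, job_done, models gives the robot as it stands.
- The arm moves only by the tool play_rows, never from a script. Its argument "moves" is a list of rows, each a list of 5 numbers: the closure, from 0 (fully open) to 1 (shut), then the shift along the world's x, y, z in cm, then the turn about the world's z in degrees. A call has 1 to 12 rows; each row is the pose to reach, as a shift and turn from the pose measured when the call began; what a row does not reach only later rows make up. A row lasts 1/10 s, in which the tool goes at most 50 mm and 8.59 degrees, less where a joint would pass 70% of its speed; a pose out of reach is approached as far as the arm can. A call with a gripper value outside its range is refused whole. The fingers move at their own pace and stop on an object; the grip force is fixed at half the most. Time passes only in rows, so rows that repeat a pose let the fingers close. It gives the time, the measured TCP pose, the force and the opening at its end, in the units of the state.
- robot.get_state(): the state, without advancing time (a new reading comes with each control period).
- eyes.snapshot(name): name is "scene" or "top" or "wrist"; returns the picture (480x640x3 uint8, red, green, blue); there is no depth.
- eyes.calibration(name): a dict with "mtx" (3x3 intrinsics, pixels), "k1" (the pictures are not rectified: a ray, as slopes to the right and down, at radius r is drawn at 1 + k1 r^2 times it, then the intrinsics apply), "T" (4x4, takes a point from camera to world coordinates); the wrist camera has in their place "tool_from_camera" (4x4, takes a point from camera to tool coordinates, whose origin is the TCP and whose axes are the flange's). Camera axes: x right, y down, z forward; pixel columns grow to the right and rows downward; lengths in mm; the calibration is good to about 2 mm. A picture is of the moment at which its call begins: read the wrist's pose just before it. calibration takes no time and is no camera call.
- job_done(): hands the job in, once; it reports no verdict.
Trained networks look in the newest picture that a camera, given by its name, has taken for a name from the list of things; names that differ only in an ending like _2 or _b are one class to them, and where a whole thing is asked for, a point or a joint stands for the part that bears it (a point fixed in the world has none). Each returns a list of dicts, best first, with "p" (0 to 1); they miss things now and then, are a little off and sometimes report something else, mostly with a low value. They report only what shows in the picture. A call takes as long as a camera call. They do not tell look-alikes from the thing itself.
- models.recognise(thing, camera): "centre" ([column, row] in pixels, amid what is visible of it).
- models.pinpoint(thing, camera): "centre" ([column, row] in pixels: a listed point, or the origin of a listed thing).
The state is a dict: "time": time; "joint_pos": joint angles; "dq": joint speeds; "effort": joint torques, N m; "eef_pos": TCP position; "ee_rot": TCP orientation; "force": force on the tool from outside, world axes, zero at the start; "ft_torque": the same for the moment, N m; "opening": finger opening in mm.
Only numpy, scipy, OpenCV 4.12 (cv2) and the standard library are available. Lean on these libraries where they do the work, as an engineer would, in place of code of your own. Each camera call takes 0.05 s, during which the arm holds its last target.

TASK

Finish loading the ultrasonic cleaner's basket: drop the loose ring rack over the two pegs in the basket's empty half so that it sits fully down on the basket floor, and let go of it. Then lift the loaded basket by its handle, keeping it level with both racks on their pegs, and bring it centred and square over the cleaner's open tank, clear above the rim. Finish while holding it there, steady and level and touching nothing but your gripper, so that I can look the rings over before it goes in; leave the other things on the bench where they are.

Things in the scene. Friction and masses are not known exactly. Their poses are not given: they have to be found in the camera images.
- rack_tab (a point): Centre of the grip tab on top of the loose ring rack's stem. The tab is flat steel, 24 (rack x) x 10 (rack y) x 20 mm tall: pinch it across its 10 mm, fingers closing along the rack's y. It is 76 mm above the underside of the rack, whose top is at 86 mm. The rack stands on a pale tile; under the tab a cross bar with six hanging rings runs along its y, 45 mm up. Half a turn leaves it the same.
- rack_base (a point): Centre of the underside of the loose rack, straight below its tab; same axes, z up. The rack (0.12 kg) has a steel base plate 76 (x) x 92 (y) x 5 mm with two 11 mm holes through it at x = 0, y = +28 and -28 mm.
- basket_handle (a point): Centre of the basket's handle grip, a black bar 12 (basket x) x 74 (basket y) x 18 mm tall across the basket's middle, 122 mm above the basket's underside, on two upright legs at x = 0, y = +-56 mm. Pinch it across its 12 mm, fingers closing along the basket's x; the racks beside it (tops 90 mm above the basket's underside) are 56 mm away along x. Basket axes: z up.
- basket: The basket: origin at the centre of its underside; z up, x along its long side towards the filled half. Steel wire, 220 (x) x 112 (y) mm, walls 45 mm high, loose, in a shallow drip tray on the bench. It takes one rack each side of its handle and balances at the handle when both are in. About 0.3 kg, with both racks 0.54 kg.
- empty_seat (a point): Where the loose rack's base centre goes: midway between the two pegs of the basket's empty half, on the basket floor, 4 mm above the basket's underside and 56 mm from its middle along its -x. Basket axes. The black pegs, 6.4 mm thick, 14 mm high with tapered tips, stand at y = +28 and -28 mm from this point: the rack's y goes along the basket's y, either way round.
- filled_seat (a point): The same middle point of the other, filled half (basket +x), where a second, equal rack already sits on its pegs.
- parked_rack_base (a point): Centre of the underside of the second rack, already seated in the basket; its tab is 76 mm above, its top 86 mm.
- tank_mouth (a point): Centre of the ultrasonic cleaner's open tank, at the height of its rim, 150 mm above the bench. The cleaner is a fixed steel box 285 (its x) x 180 (its y) x 150 mm; the opening is 245 (x) x 135 (y) mm and 80 mm deep. It stands at the left or the right of the bench.
- cleaner: The ultrasonic cleaner (fixed): origin at the centre of its underside, x along its long side.
- drip_tray: Grey enamel drip tray (fixed), 256 x 148 mm, rim 10 mm high, floor 4 mm above the bench; origin at the centre of its underside.
- tile: Pale soldering tile (fixed), 170 x 150 x 12 mm; origin at the centre of its underside; carries the loose rack.
- pliers: Black-handled pliers lying near the tile, 12 mm high, 135 mm long. Leave alone.
- flux_jar: Amber jar beside the tile, 52 mm across, 75 mm high. Leave alone.
Things that resemble listed ones, but are neither listed nor needed, are in the scene too. Leave any orange look-alike of the part that bears parked_rack_base alone.

How it is judged (in metres and radians):
On the way, in this order (a step that is already met when the one before it is completed fails the run):
1. the loose rack sits fully down over the two pegs of the empty half, let go, with the basket still in its tray (horizontal distance between rack_base and empty_seat below 0.006 m and z of rack_base in the frame of empty_seat below 0.004 m and angle between the y axis of rack and the y axis of basket, either way round below 0.2 rad and angle between rack's own z axis and vertical below 0.08 rad and contact force between rack and the fingers below 0.1 N and height (world z) of basket below 0.01 m), for 0.2 s.
2. the basket is lifted clear of its tray, level, with both racks on their pegs (height (world z) of basket above 0.04 m and contact force between basket and drip_tray below 0.1 N and angle between basket's own z axis and vertical below 0.15 rad and z of rack_base in the frame of empty_seat below 0.006 m and distance between parked_rack_base and filled_seat below 0.009 m), for 0.2 s.
At the end, for the whole second after the job is handed in: The gripper alone holds the basket, at rest: underside at least 12 mm above the tank rim, middle within 25 mm and long side within 0.2 rad of the tank's, level within 0.12 rad; both racks on their pegs, within 5 mm of fully down and 6 mm sideways (horizontal distance between basket_handle and tank_mouth below 0.025 m and angle between the x axis of basket and the x axis of cleaner, either way round below 0.2 rad and height (world z) of basket above 0.162 m and angle between basket's own z axis and vertical below 0.12 rad and linear speed of basket below 0.02 m/s and angular speed of basket below 0.15 rad/s and contact force between basket and the fingers above 2 N and contact force between basket and cleaner below 0.1 N and horizontal distance between rack_base and empty_seat below 0.006 m and z of rack_base in the frame of empty_seat below 0.005 m and horizontal distance between parked_rack_base and filled_seat below 0.006 m and z of parked_rack_base in the frame of filled_seat below 0.005 m); the arm keeps its last pose, push and grip.
It fails at once if the basket is tipped more than 0.35 rad (angle between basket's own z axis and vertical above 0.35 rad).
It fails at once if another thing on the bench is pushed more than 25 mm (distance of any of pliers, flux_jar, file_mug, chasing_hammer, stone_dish, bench_brush, loupe from where it was at the start of the episode above 0.025 m).
It also fails if it takes over 64 s, if anything falls off the work surface, if the arm or the gripper's body presses on something with over 40 N, if the wrist force passes 120 N, or if a joint passes its speed limit or range.

## Working session

There is one attempt and no reset: what is moved stays moved. The work goes in short steps, Python scripts to look and compute and a tool call to move; the robot and the scene stay as the last step left them, time stands still between calls to the robot, and variables do not carry over. Pictures are saved under pics/ and viewed, and the job is handed in when it is done.

Besides the shell and the picture viewer there is one more tool, called after "Call:" as a command line: name --pt "numbers of a row" for each row, then --argument value for the rest. play_rows: Moves the arm, as the interface text tells. Its arguments: {"type":"object","properties":{"moves":{"type":"array"}},"required":["moves"]}

```bash
mkdir -p pics; ls; cat > h.py <<'E'
import numpy as np, cv2
from station import robot, eyes, job_done, models
def snap(n,f):
    s=robot.get_state(); im=eyes.snapshot(n); cv2.imwrite('pics/'+f,im[:,:,::-1]); return s,im
E
python3 - <<'E'
from h import *
print(robot.get_state())
for n in ['scene','top','wrist']:
    snap(n,n+'0.png'); print(n,eyes.calibration(n))
for n in ['scene','top']:
  for t in ['rack_tab','rack_base','basket_handle','basket','empty_seat','filled_seat','parked_rack_base','tank_mouth','cleaner','drip_tray','tile','pliers','flux_jar']:
    print(n,t,[(np.round(d['centre']).tolist(),round(d['p'],2)) for d in models.pinpoint(t,n)][:4])
print(robot.get_state()['time'])
E
```

```text
pics
{'time': 0.0, 'joint_pos': array([-1.28337372e+00,  3.53635824e-01,  1.63409880e+00, -3.26936903e-05,
        1.15520486e+00, -2.40710272e-03]), 'dq': array([-1.60312380e-03,  7.75417880e-04, -1.06907853e-03, -1.14945187e-05,
        1.99990163e-03, -7.68104637e-05]), 'effort': array([-1.17399992e-03, -6.05250120e+01, -3.42067158e+01,  3.40486474e-05,
        9.42953717e-03, -1.03868769e-05]), 'eef_pos': array([ 178.47480116, -598.49972804,  230.58449761]), 'ee_rot': array([-6.64463628e-04,  9.89517026e-01,  1.44414686e-01, -1.10441506e-04]), 'force': array([-0.13851016, -0.30492072,  0.31327908]), 'ft_torque': array([ 0.02908981,  0.00743493, -0.02000463]), 'opening': 85.80078855741966}
scene {'mtx': array([[456.25505985,   0.        , 315.65647519],
       [  0.        , 456.25505985, 234.04680428],
       [  0.        ,   0.        ,   1.        ]]), 'k1': 0.0031645398198134277, 'T': array([[ 6.81694877e-01,  4.17354940e-01, -6.00921749e-01,
         9.88669799e+02],
       [ 7.31360180e-01, -3.66144534e-01,  5.75369852e-01,
        -5.29585275e+02],
       [ 2.01092370e-02, 
[... 1765 characters left out ...]

scene tile [([208.0, 403.0], 0.92)]
scene pliers [([156.0, 350.0], 0.6)]
scene flux_jar [([258.0, 463.0], 0.89)]
top rack_tab [([444.0, 201.0], 0.84), ([340.0, 218.0], 0.45)]
top rack_base [([437.0, 203.0], 0.64)]
top basket_handle []
top basket [([341.0, 219.0], 0.75), ([443.0, 161.0], 0.62)]
top empty_seat [([351.0, 229.0], 0.88)]
top filled_seat [([328.0, 203.0], 0.59)]
top parked_rack_base [([417.0, 286.0], 0.81), ([331.0, 204.0], 0.78), ([444.0, 340.0], 0.48)]
top tank_mouth [([194.0, 203.0], 0.7)]
top cleaner [([206.0, 210.0], 0.64)]
top drip_tray []
top tile [([445.0, 204.0], 0.63)]
top pliers [([448.0, 251.0], 0.67)]
top flux_jar [([204.0, 209.0], 0.73), ([443.0, 163.0], 0.64)]
1.45
```

View pics/scene0.png

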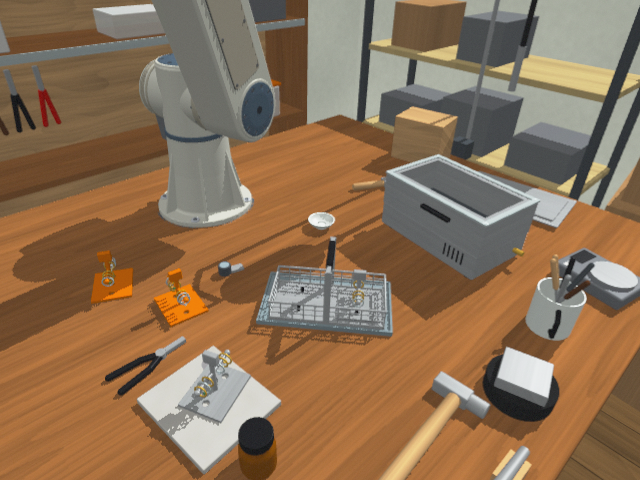

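View pics/top0.png

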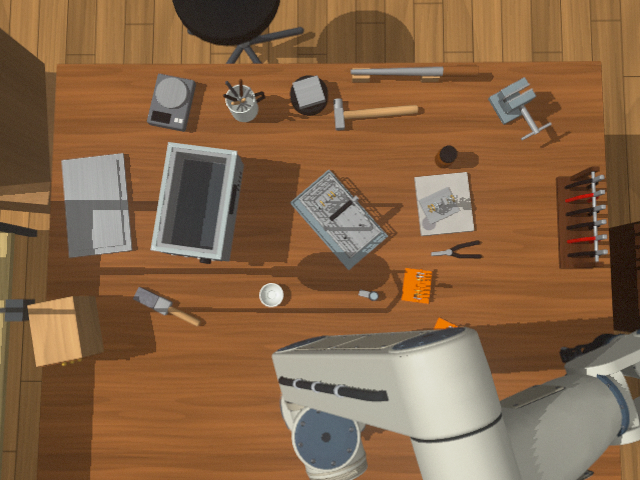

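```bash
python3 - <<'E'
import cv2
im=cv2.imread('pics/top0.png')
cv2.imwrite('pics/c1.png',cv2.resize(im[130:300,270:500],None,fx=3.4,fy=3.4,interpolation=cv2.INTER_CUBIC))
cv2.imwrite('pics/c2.png',cv2.resize(im[130:290,120:290],None,fx=3.5,fy=3.5,interpolation=cv2.INTER_CUBIC))
E
```

```text
(no output)
```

View pics/c1.png

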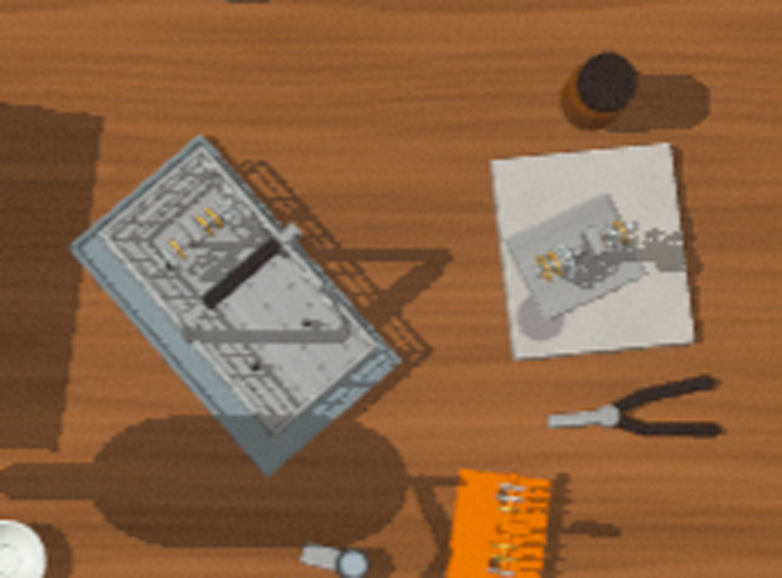

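View pics/c2.png

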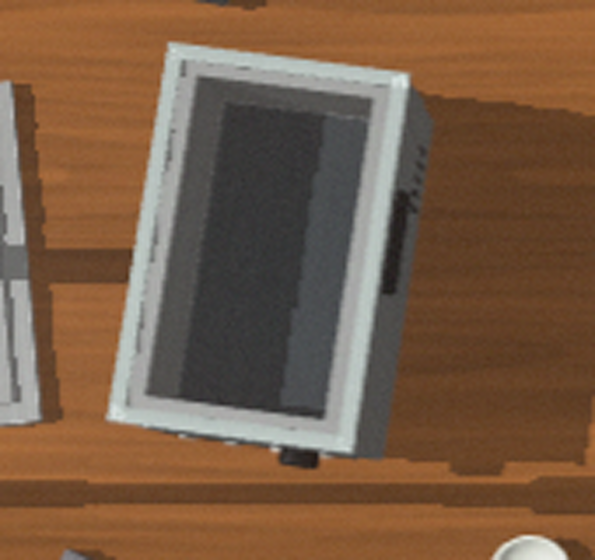

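The top view shows the loose rack on the tile at about (445,203), the basket at (341,218) with its filled half towards the upper left, and the cleaner at (200,202). Next I'll turn these into world positions.

```bash
cat >> h.py <<'E'
from scipy.spatial.transform import Rotation as R
def ray(n,px,s=None):
    c=eyes.calibration(n)
    if 'T' in c: T=c['T']
    else:
        q=s['ee_rot']; A=np.eye(4); A[:3,:3]=R.from_quat([q[1],q[2],q[3],q[0]]).as_matrix(); A[:3,3]=s['eef_pos']; T=A@c['tool_from_camera']
    m=c['mtx']; d=np.array([(px[0]-m[0,2])/m[0,0],(px[1]-m[1,2])/m[1,1]]); u=d.copy()
    for _ in range(5): u=d/(1+c['k1']*(u@u))
    return T[:3,3],T[:3,:3]@np.array([*u,1]),T,c
def at(n,px,z,s=None):
    o,d,_,_=ray(n,px,s); return o+d*(z-o[2])/d[2]
def proj(n,P,s=None):
    _,_,T,c=ray(n,(0,0),s); p=T[:3,:3].T@(np.array(P,float)-T[:3,3]); u=p[:2]/p[2]; u=u*(1+c['k1']*(u@u)); return c['mtx'][[0,1],[0,1]]*u+c['mtx'][:2,2]
E
python3 - <<'E'
from h import *
c1=lambda x,y:(270+(x+.5)/3.4-.5,130+(y+.5)/3.4-.5)
c2=lambda x,y:(120+(x+.5)/3.5-.5,130+(y+.5)/3.5-.5)
def poly(f,pts,z,n):
    P=np.array([at('top',f(*p),z)[:2] for p in pts]); e=np.roll(P,-1,0)-P
    print(n,P.mean(0).round(1),np.linalg.norm(e,axis=1).round(),np.degrees(np.arctan2(e[:,1],e[:,0])).round(1))
poly(c2,[(170,43),(408,75),(353,450),(108,420)],150,'cleaner')
poly(c1,[(507,240),(612,195),(645,275),(548,318)],17,'rackbase')
poly(c1,[(493,160),(668,143),(693,342),(515,358)],12,'tile')
poly(c1,[(204,137),(400,362),(268,475),(72,247)],10,'tray')
poly(c1,[(207,300),(280,245)],135,'handle')
poly(c1,[(255,366),(308,323)],20,'pegs')
print(at('top',c1(588,243),98), at('top',(444,201),88), 'jar',at('top',c1(608,82),75))
for t,z in [('rack_base',12),('empty_seat',8),('filled_seat',8)]:
    print(t,at('scene',models.pinpoint(t,'scene')[0]['centre'],z),at('top',models.pinpoint(t,'top')[0]['centre'],z))
print(at('scene',(209,356),88),at('scene',models.pinpoint('basket_handle','scene')[0]['centre'],126))
E
```

```text
cleaner [539.6 345.2] [182. 285. 184. 288.] [-97.9 172.6  83.1  -7.7]
rackbase [ 545.8 -321.6] [96. 72. 88. 73.] [ -66.7 -159.   114.    26.7]
tile [ 552.2 -334.4] [147. 169. 148. 168.] [ -84.5 -174.3   95.2    5.4]
tray [507.  -36.5] [252. 145. 252. 146.] [-139.5  130.5   40.6  -49.8]
handle [515.1 -39.8] [71. 71.] [-52.8 127.2]
pegs [472.1 -74.5] [57. 57.] [-50.8 129.2]
[ 543.92957742 -312.68343949   98.        ] [ 545.92009849 -318.63158569   88.        ] jar [ 679.28116147 -336.11714876   75.        ]
rack_base [ 548.17166297 -321.71011649   12.        ] [ 552.08967926 -315.81013112   12.        ]
empty_seat [475.05609488 -78.77835658   8.        ] [479.94346032 -69.82124509   8.        ]
filled_seat [557.37055792  -1.822475     8.        ] [554.0212985   -4.88323633   8.        ]
[ 543.91446471 -319.34876201   88.        ] [520.84741804 -34.28888183 126.        ]
```

Call:
play_rows --pt "0.2 36.7 27.8 0 7" --pt "0.2 36.7 27.8 0 7" --pt "0.2 36.7 27.8 0 7" --pt "0.2 36.7 27.8 0 7" --pt "0.2 36.7 27.8 0 7" --pt "0.2 36.7 27.8 0 7" --pt "0.2 36.7 27.8 0 7" --pt "0.2 36.7 27.8 0 7" --pt "0.2 36.7 27.8 0 7" --pt "0.2 36.7 27.8 0 7" --pt "0.2 36.7 27.8 0 7" --pt "0.2 36.7 27.8 0 7"

```text
time: 3.0
eef_pos: [544.8, -321.4, 231.0]
ee_rot: [-0.0, 0.979, 0.205, -0.0]
force: [-0.4, 0.3, -0.5]
opening: 68.2
```

```bash
python3 - <<'E'
from h import *
s,im=snap('wrist','w1.png'); print(s['eef_pos'],s['ee_rot'],s['opening'])
for t,z in [('rack_tab',88),('rack_base',12),('tile',0)]:
    print(t,[(np.round(d['centre']),round(d['p'],2),at('wrist',d['centre'],z,s).round(1)) for d in models.pinpoint(t,'wrist')])
s,im=snap('top','t1.png')
cv2.imwrite('pics/t1c.png',cv2.resize(im[130:300,270:500,::-1],None,fx=3.4,fy=3.4,interpolation=cv2.INTER_CUBIC))
for t,z in [('empty_seat',8),('filled_seat',8),('basket_handle',126),('basket',4),('tank_mouth',150),('parked_rack_base',8)]:
    print(t,[(np.round(d['centre']),round(d['p'],2),at('top',d['centre'],z,s).round(1)) for d in models.pinpoint(t,'top')])
E
```

```text
[ 544.78079249 -321.39094192  231.04810099] [-3.71424975e-05  9.78833027e-01  2.04659902e-01 -4.78749980e-04] 68.17527456325006
rack_tab [(array([314., 220.]), 0.95, array([ 547.7, -318.1,   88. ]))]
rack_base [(array([315., 207.]), 0.56, array([ 544.4, -320.7,   12. ]))]
tile [(array([ 68., 176.]), 0.7, array([468.4, -69.5,   0. ])), (array([331., 200.]), 0.55, array([ 556.1, -334. ,    0. ]))]
empty_seat [(array([329., 202.]), 0.5, array([556.6,  -8.3,   8. ]))]
filled_seat [(array([326., 204.]), 0.6, array([552.3,  -0.6,   8. ]))]
basket_handle [(array([340., 210.]), 0.59, array([515.4, -37.3, 126. ]))]
basket [(array([336., 218.]), 0.63, array([509.8, -29.8,   4. ]))]
tank_mouth [(array([191., 199.]), 0.63, array([540.5, 353.9, 150. ])), (array([340., 218.]), 0.47, array([491.6, -35.8, 150. ]))]
parked_rack_base [(array([330., 203.]), 0.72, array([554.3, -11.5,   8. ]))]
```

View pics/w1.png

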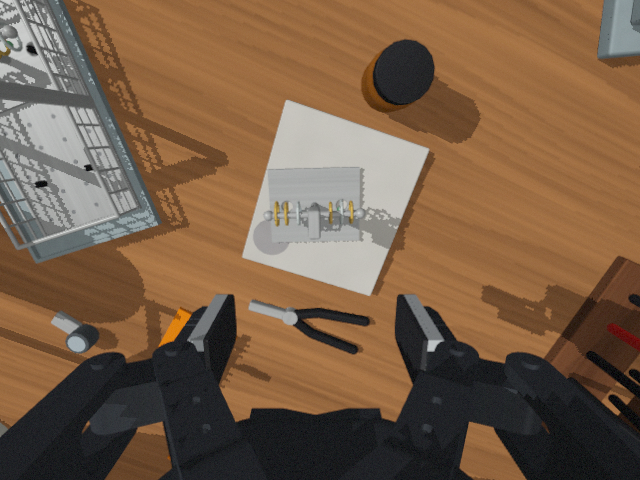

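View pics/t1c.png

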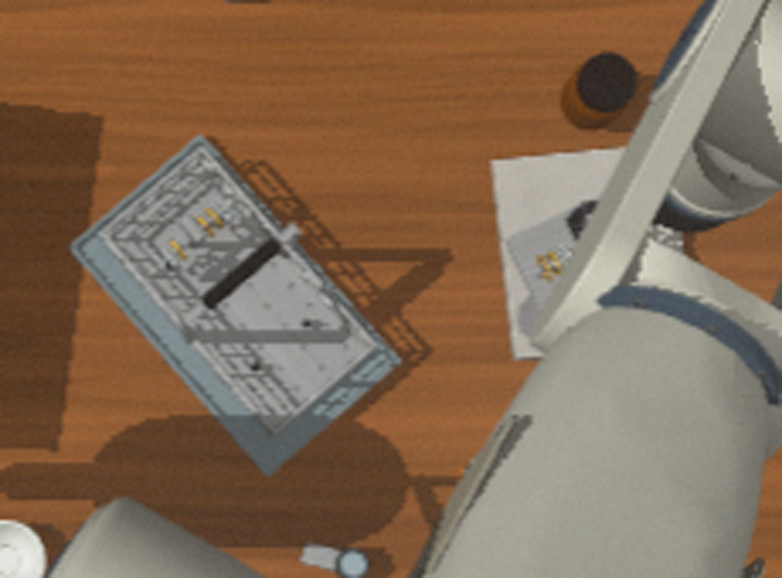

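```bash
python3 - <<'E'
from h import *
s=robot.get_state()
for p in [(268,168),(360,167),(361,241),(271,241)]: print(at('wrist',p,17,s).round(1))
print(np.mean([at('wrist',p,17,s) for p in [(268,168),(360,167),(361,241),(271,241)]],0))
im=cv2.imread('pics/w1.png'); cv2.imwrite('pics/c3.png',cv2.resize(im[150:260,250:380],None,fx=5.5,fy=5.5,interpolation=cv2.INTER_CUBIC))
cv2.imwrite('pics/c4.png',cv2.resize(im[0:270,0:170],None,fx=2.2,fy=2.2,interpolation=cv2.INTER_CUBIC))
E
```

```text
[ 563.3 -261.    17. ]
[ 600.9 -344.6   17. ]
[ 531.9 -379.    17. ]
[ 493.7 -291.7   17. ]
[ 547.4696425  -319.07473485   17.        ]
```

View pics/c3.png

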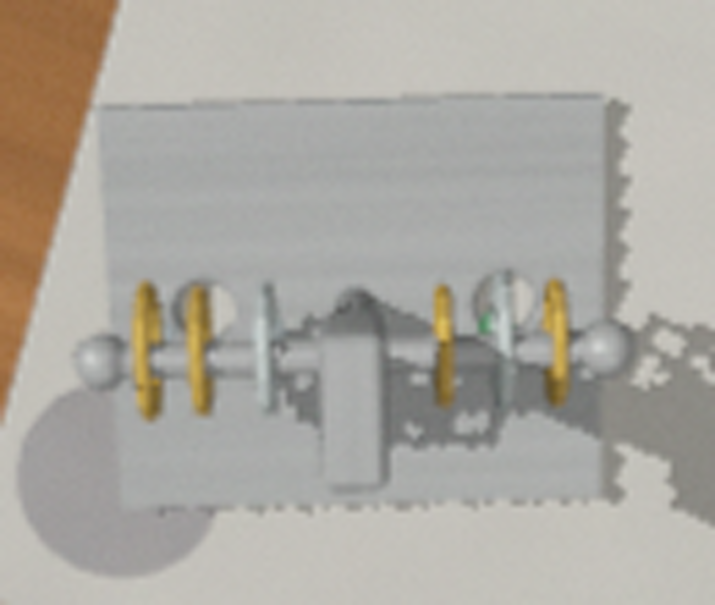

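```bash
python3 - <<'E'
from h import *
s=robot.get_state()
a=at('wrist',(286.9,205.5),17,s);b=at('wrist',(341.3,204.2),17,s);print(a,b,(a+b)/2,b-a,np.linalg.norm(a-b),np.degrees(np.arctan2(*(b-a)[[1,0]])))
print(at('wrist',(314.5,224.5),98,s))
for t in (0,): print(s['eef_pos'])
E
```

```text
[ 535.76529098 -292.65501447   17.        ] [ 559.36519657 -343.31500697   17.        ] [ 547.56524378 -317.98501072   17.        ] [ 23.59990559 -50.6599925    0.        ] 55.88730074098477 -65.02159050894083
[ 547.52345135 -318.65934958   98.        ]
[ 545.43137797 -321.11420791  231.3114124 ]
```

Call:
play_rows --pt "0.4 0.2 0.26 -4 1.3" --pt "0.4 0.2 0.26 -8 1.3" --pt "0.4 0.2 0.26 -12 1.3" --pt "0.4 0.2 0.26 -15 1.3" --pt "0.4 0.2 0.26 -16 1.3" --pt "0.4 0.2 0.26 -16 1.3" --pt "0.4 0.2 0.26 -16 1.3"

```text
time: 4.25
eef_pos: [548.4, -319.1, 72.7]
ee_rot: [0.001, 0.977, 0.215, 0.001]
force: [0.1, -0.2, -0.1]
opening: 51.3
```

```bash
python3 - <<'E'
from h import *
s,im=snap('wrist','w2.png'); print(s['time'],s['eef_pos'],s['ee_rot'],s['opening'])
E
```

```text
4.25 [ 548.36069138 -319.08107297   72.7002245 ] [6.32242932e-04 9.76508798e-01 2.15475539e-01 6.78209912e-04] 51.25203147575595
```

View pics/w2.png

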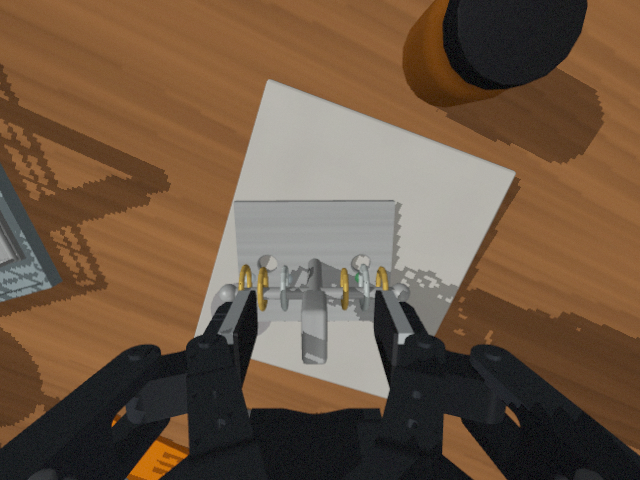

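The tab is centred between the fingers at about (314,330), and the plate edges are level in the picture. Closing now.

Call:
play_rows --pt "0.6 0 0 0 0" --pt "0.8 0 0 0 0" --pt "1 0 0 0 0" --pt "1 0 0 0 0" --pt "1 0 0 0 0" --pt "1 0 0 0 0" --pt "1 0 0 0 0" --pt "1 0 0 0 0"

```text
time: 5.1
eef_pos: [548.9, -319.2, 73.8]
ee_rot: [0.001, 0.977, 0.215, 0.001]
force: [-2.4, 2.8, 5.7]
opening: 9.0
```

Call:
play_rows --pt "1 0 0 2 0" --pt "1 0 0 6 0" --pt "1 0 0 11 0" --pt "1 0 0 15 0" --pt "1 0 0 15 0" --pt "1 0 0 15 0"

```text
time: 5.7
eef_pos: [549.0, -319.3, 224.5]
ee_rot: [0.002, 0.977, 0.215, 0.002]
force: [-0.5, 0.2, -2.2]
opening: 8.5
```

```bash
python3 - <<'E'
from h import *
s,im=snap('wrist','w3.png'); print(s['time'],s['eef_pos'],s['ee_rot'],s['opening'],s['force'])
E
```

```text
5.7 [ 549.02903634 -319.34397621  224.46423758] [0.00162714 0.97650323 0.21548908 0.00180278] 8.499774374815647 [-0.51736008  0.17151971 -2.23644456]
```

View pics/w3.png

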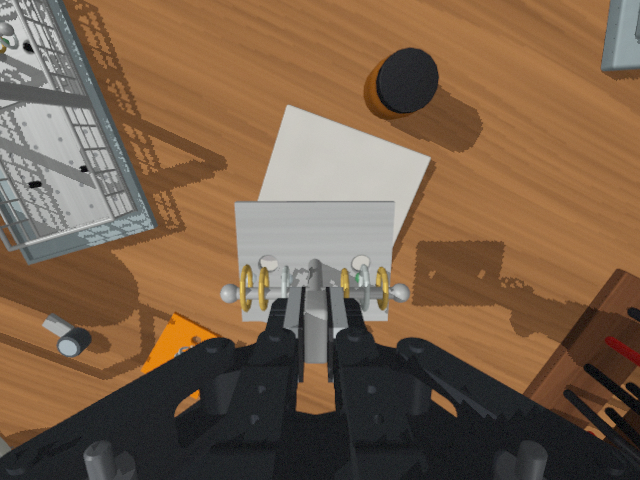

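Grasp is good: the rack hangs square, with its holes at (268,263) and (360,263). Next I'll move to a spot beside the empty half, from where the wrist camera can see the pegs.

Call:
play_rows --pt "1 -4 4.3 0 4" --pt "1 -8 8.6 0 8" --pt "1 -12 13 0 12" --pt "1 -15.8 17.3 0 15.5" --pt "1 -15.8 17.3 0 15.5" --pt "1 -15.8 17.3 0 15.5" --pt "1 -15.8 17.3 0 15.5"

```text
time: 6.45
eef_pos: [389.3, -145.3, 221.9]
ee_rot: [0.0, 0.938, 0.346, 0.0]
force: [0.8, 0.0, -0.6]
opening: 8.5
```

```bash
python3 - <<'E'
from h import *
s,im=snap('wrist','w4.png'); print(s['time'],s['eef_pos'],s['ee_rot'],s['opening'],s['force'])
for t,z in [('empty_seat',8),('filled_seat',8),('basket_handle',126),('rack_base',s['eef_pos'][2]-61.8)]:
    print(t,[(np.round(d['centre']),round(d['p'],2),at('wrist',d['centre'],z,s).round(1)) for d in models.pinpoint(t,'wrist')])
cv2.imwrite('pics/c5.png',cv2.resize(im[0:240,200:440,::-1],None,fx=2.5,fy=2.5,interpolation=cv2.INTER_CUBIC))
E
```

```text
6.45 [ 389.34691988 -145.30913042  221.85742124] [6.25753816e-05 9.38372018e-01 3.45626847e-01 1.88578857e-04] 8.490487535515147 [ 0.76629023  0.04202655 -0.58457022]
empty_seat [(array([314.,  93.]), 0.76, array([472.1, -72.3,   8. ])), (array([316.,  26.]), 0.73, array([515.7, -37.7,   8. ]))]
filled_seat []
basket_handle []
rack_base [(array([313., 258.]), 0.87, array([ 387.5, -143.6,  160.1])), (array([464., 304.]), 0.73, array([ 427.1, -237.8,  160.1])), (array([317.,  94.]), 0.67, array([460.7, -84.6, 160.1]))]
```

View pics/w4.png

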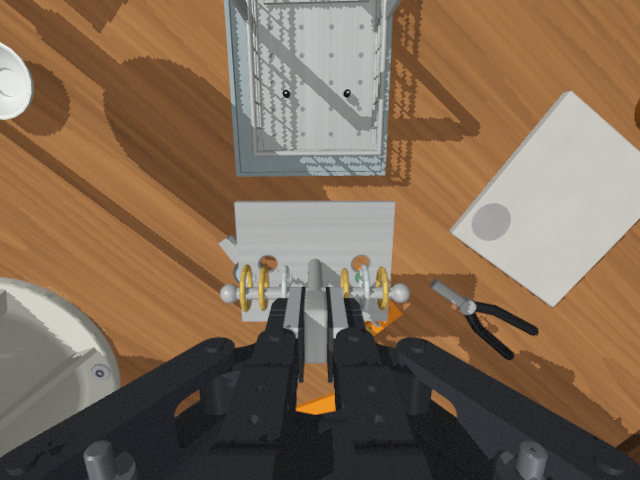

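View pics/c5.png

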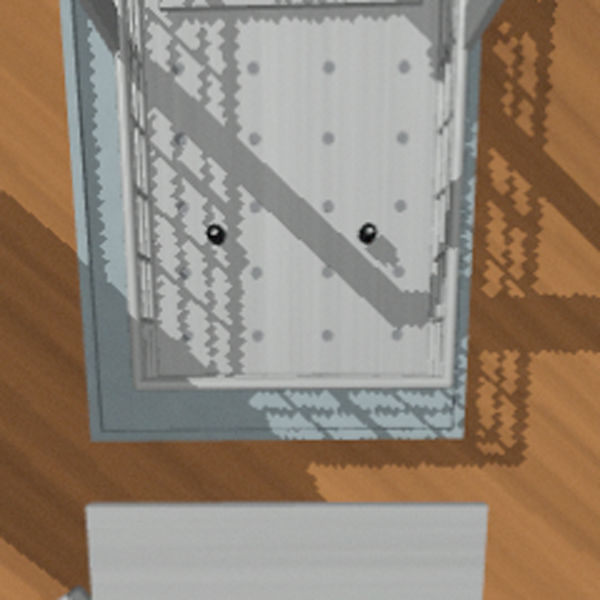

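```bash
python3 - <<'E'
from h import *
s=robot.get_state()
im=cv2.imread('pics/w4.png'); cv2.imwrite('pics/c6.png',cv2.resize(im[190:310,220:410],None,fx=4,fy=4,interpolation=cv2.INTER_CUBIC))
f=lambda n,a,b:(print(n,a.round(1),b.round(1),((a+b)/2).round(1),np.linalg.norm(a-b).round(1),np.degrees(np.arctan2(*(b-a)[[1,0]])).round(2)))
for z in (15,22): f('pegs',at('wrist',(286.3,93.4),z,s),at('wrist',(347.0,93.1),z,s))
z=s['eef_pos'][2]-56.8
f('holes',at('wrist',(268,263),z,s),at('wrist',(360.5,263),z,s))
P=[at('wrist',p,z,s) for p in [(235.5,202),(394.5,201.5),(388,321),(241,321)]]
print(np.array(P).round(1),np.mean(P,0),np.linalg.norm(P[0]-P[1]),np.linalg.norm(P[2]-P[1]),s['eef_pos'])
E
```

```text
pegs [456.2 -54.7  15. ] [492.8 -97.2  15. ] [474.5 -76.   15. ] 56.1 -49.38
pegs [456.  -55.6  22. ] [491.8 -97.3  22. ] [473.9 -76.4  22. ] 55.0 -49.38
holes [ 370.6 -124.9  165.7] [ 406.7 -167.5  165.7] [ 388.7 -146.2  165.7] 55.8 -49.67
[[ 387.8  -87.7  165.7]
 [ 447.1 -157.   165.7]
 [ 389.1 -207.4  165.7]
 [ 328.6 -136.1  165.7]] [ 388.13238204 -147.06747643  165.6990011 ] 91.18121814671264 76.84324562433298 [ 390.66330513 -146.43740971  222.4990011 ]
```

View pics/c6.png

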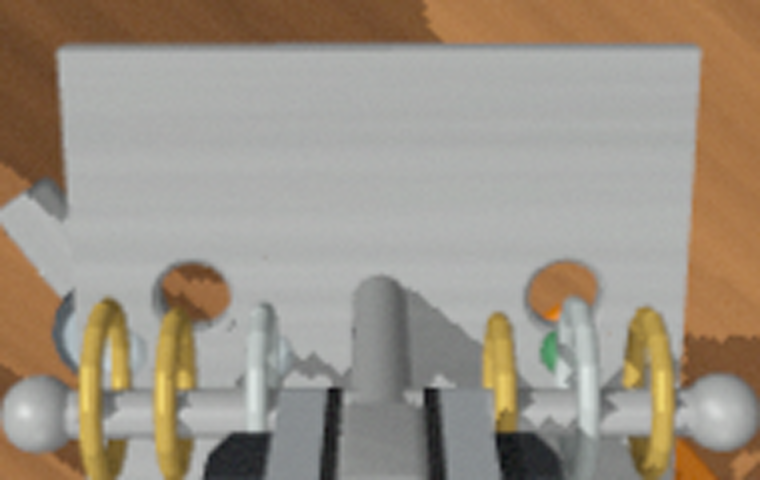

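Call:
play_rows --pt "1 3 2.5 0 0" --pt "1 6 5 0 0" --pt "1 8.5 7 0 0" --pt "1 8.5 7 -3 0.3" --pt "1 8.5 7 -7 0.3" --pt "1 8.5 7 -10 0.3" --pt "1 8.5 7 -11 0.3" --pt "1 8.5 7 -11 0.3" --pt "1 8.5 7 -11 0.3"

```text
time: 7.6
eef_pos: [476.6, -76.8, 113.4]
ee_rot: [0.001, 0.938, 0.347, 0.001]
force: [1.0, 0.5, -0.9]
opening: 8.5
```

```bash
python3 - <<'E'
from h import *
s,im=snap('wrist','w5.png'); 
E=[]
for i in range(3):
    s=robot.get_state(); E.append(s['eef_pos']); print(s['time'],s['eef_pos'],s['ee_rot'],s['opening'],s['force']); eyes.snapshot('wrist')
s['eef_pos']=np.mean(E,0)
b=s['eef_pos'][2]
for z in (10,22): print('peg pred',[proj('wrist',(x,y,z),s).round(1) for x,y in [(456.1,-55.2),(492.3,-97.2)]])
cv2.imwrite('pics/c7.png',cv2.resize(im[180:330,220:410,::-1],None,fx=4,fy=4,interpolation=cv2.INTER_CUBIC))
E
```

```text
7.65 [476.90523988 -76.79652474 113.82467651] [8.89824262e-04 9.37805929e-01 3.47155383e-01 1.54518949e-03] 9.059102029832761 [ 0.06095295  0.91531554 -1.8193844 ]
7.7 [476.91885575 -76.7702261  113.96961   ] [0.00099251 0.93778406 0.34721338 0.00171499] 8.859213440995346 [ 0.62160417 -0.34501098 -0.92916313]
7.75 [476.84838871 -76.72826786 113.9592958 ] [0.0010363  0.93776825 0.34725562 0.00177934] 8.509113865689304 [1.01226899 0.22285626 0.05699552]
peg pred [array([275.2, 241.2]), array([351., 241.])]
peg pred [array([273.4, 246.2]), array([352.7, 246. ])]
```

View pics/w5.png

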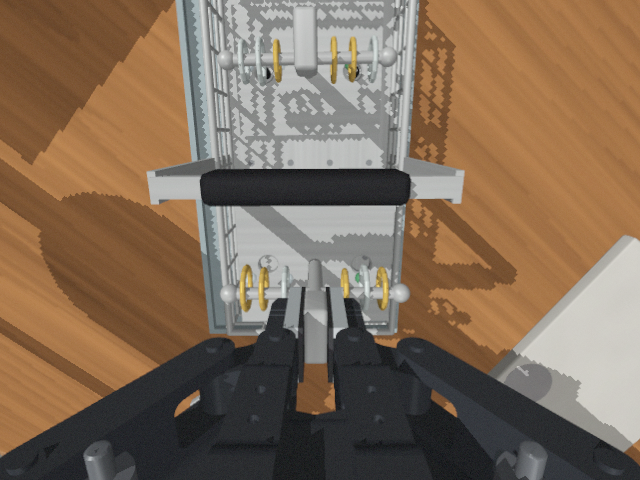

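View pics/c7.png

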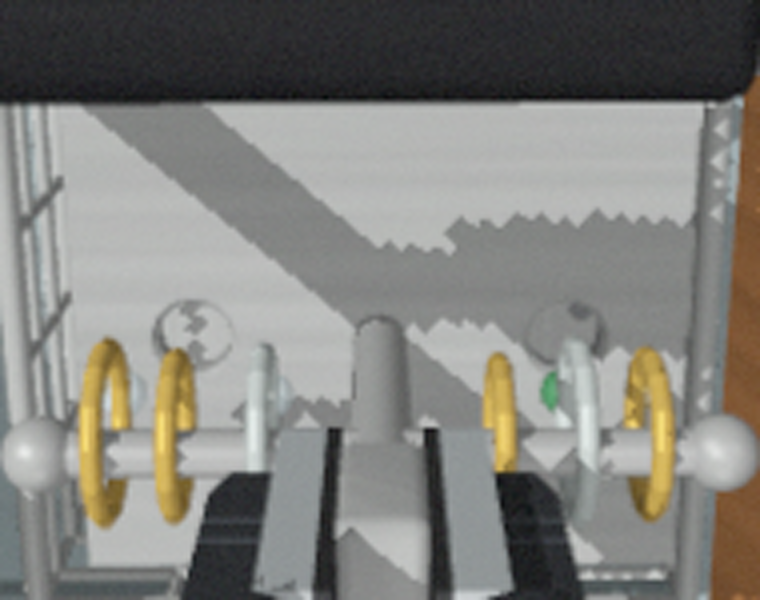

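Call:
play_rows --pt "1 -0.06 0.04 -1 0" --pt "1 -0.06 0.04 -2 0" --pt "1 -0.06 0.04 -2.5 0" --pt "1 -0.06 0.04 -2.5 0" --pt "1 -0.06 0.04 -2.5 0"

```text
time: 8.3
eef_pos: [475.8, -76.2, 88.5]
ee_rot: [0.001, 0.938, 0.347, 0.001]
force: [-0.4, -0.1, -0.7]
opening: 8.8
```

```bash
python3 - <<'E'
from h import *
s,im=snap('wrist','w6.png'); s=robot.get_state()
print(s['time'],s['eef_pos'],s['ee_rot'],s['opening'],s['force'])
for z in (10,22): print('peg pred',[proj('wrist',(x,y,z),s).round(1) for x,y in [(456.1,-55.2),(492.3,-97.2)]])
cv2.imwrite('pics/c8.png',cv2.resize(im[180:330,220:410,::-1],None,fx=4,fy=4,interpolation=cv2.INTER_CUBIC))
E
```

```text
8.35 [476.07486923 -76.27035303  88.7422759 ] [9.19490208e-04 9.37757264e-01 3.47286633e-01 1.56941065e-03] 8.678385121390477 [-0.38070018  0.28694052 -1.76009074]
peg pred [array([272.6, 251.7]), array([356.2, 251.5])]
peg pred [array([270.4, 257.8]), array([358.3, 257.5])]
```

View pics/c8.png

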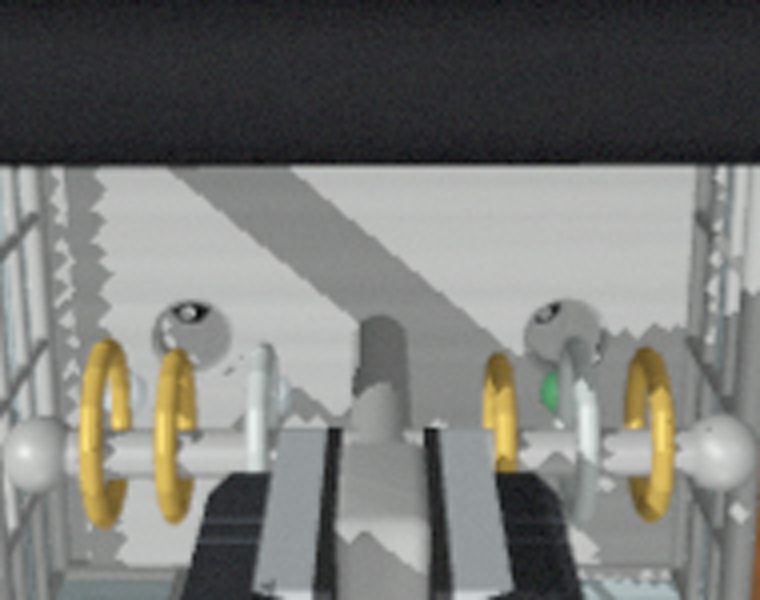

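```bash
python3 - <<'E'
from h import *
s=robot.get_state(); z=s['eef_pos'][2]-56.8
P=[at('wrist',p,22,s) for p in [(267.5,258),(356.3,258)]]
H=[at('wrist',p,z,s) for p in [(268.2,263.2),(360.7,262.8)]]
d=[(p-h)[:2] for p,h in zip(P,H)]; print(np.round(P,1),np.round(H,1),np.round(d,1),np.mean(d,0), np.linalg.norm(P[0]-P[1]))
E
```

```text
[[454.8 -53.9  22. ]
 [491.2 -96.4  22. ]] [[456.  -55.1  31.9]
 [492.6 -97.3  31.9]] [[-1.2  1.2]
 [-1.3  0.9]] [-1.28521281  1.00570459] 56.022251212920516
```

Call:
play_rows --pt "1 -0.13 0.1 0 0" --pt "1 -0.13 0.1 0 0" --pt "1 -0.13 0.1 -0.4 0" --pt "1 -0.13 0.1 -0.8 0" --pt "1 -0.13 0.1 -1.1 0" --pt "1 -0.13 0.1 -1.1 0"

```text
time: 8.95
eef_pos: [474.3, -75.2, 77.2]
ee_rot: [0.001, 0.938, 0.347, 0.001]
force: [0.5, 0.8, 0.4]
opening: 8.6
```

```bash
python3 - <<'E'
from h import *
s,im=snap('wrist','w7.png'); s=robot.get_state()
print(s['time'],s['eef_pos'],s['opening'],s['force'])
cv2.imwrite('pics/c9.png',cv2.resize(im[180:330,220:410,::-1],None,fx=4,fy=4,interpolation=cv2.INTER_CUBIC))
E
```

```text
9.0 [474.48997827 -75.23314822  77.36881779] 9.173329846272598 [ 0.33261686  0.70106601 -0.3463501 ]
```

View pics/c9.png

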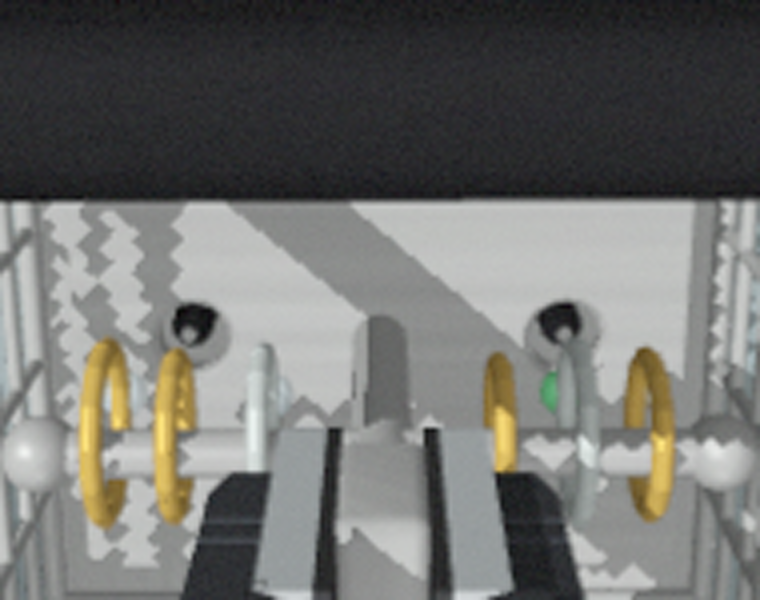

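The pegs have entered both holes and sit central, at crop (190,325) and (562,325). Next I'll lower it to the floor.

Call:
play_rows --pt "1 0 0 -0.3 0" --pt "1 0 0 -0.6 0" --pt "1 0 0 -0.75 0" --pt "1 0 0 -0.85 0" --pt "1 0 0 -0.85 0"

```text
time: 9.5
eef_pos: [474.2, -75.1, 69.8]
ee_rot: [0.0, 0.938, 0.347, 0.001]
force: [-6.3, 2.0, 17.0]
opening: 8.4
```

```bash
python3 - <<'E'
from h import *
s,im=snap('wrist','w8.png'); s=robot.get_state()
print(s['time'],s['eef_pos'],s['opening'],s['force'])
s2,im2=snap('scene','s8.png')
cv2.imwrite('pics/c10.png',np.hstack([cv2.resize(im[180:330,220:410,::-1],None,fx=2.1,fy=2.1),cv2.resize(im2[200:350,230:420,::-1],None,fx=2.1,fy=2.1)]))
E
```

```text
9.55 [474.19273777 -75.08142897  69.75314222] 8.529203470463713 [-6.09434715  2.20592257 17.02379426]
```

View pics/c10.png

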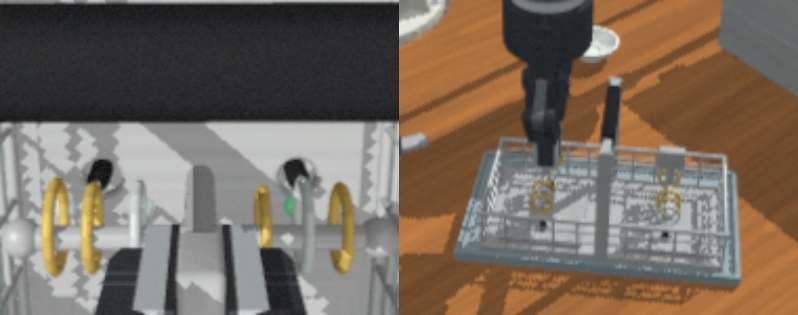

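Call:
play_rows --pt "0.8 0 0 0.1 0" --pt "0.6 0 0 0.1 0" --pt "0.5 0 0 0.1 0" --pt "0.5 0 0 0.1 0" --pt "0.5 0 0 0.1 0" --pt "0.5 0 0 2 0" --pt "0.5 0 0 6 0" --pt "0.5 0 0 11 0" --pt "0.5 0 0 16 0" --pt "0.5 0 0 16 0" --pt "0.5 0 0 16 0"

```text
time: 10.7
eef_pos: [474.8, -75.2, 231.0]
ee_rot: [0.001, 0.938, 0.347, 0.002]
force: [-0.5, -0.5, -0.8]
opening: 42.8
```

```bash
python3 - <<'E'
from h import *
s,im=snap('wrist','w9.png'); s=robot.get_state()
print(s['time'],s['eef_pos'],s['ee_rot'],s['opening'],s['force'])
for t,z in [('basket_handle',126),('empty_seat',8),('filled_seat',8),('rack_base',8),('rack_tab',84)]:
    print(t,[(np.round(d['centre']),round(d['p'],2),at('wrist',d['centre'],z,s).round(1)) for d in models.pinpoint(t,'wrist')])
E
```

```text
10.75 [473.87525098 -75.03861091 229.55816364] [5.44881397e-04 9.37763738e-01 3.47272019e-01 1.01012755e-03] 42.81696664027493 [-0.6188326  -0.24749469  0.03474482]
basket_handle [(array([315., 163.]), 0.95, array([514.5, -38.7, 126. ]))]
empty_seat []
filled_seat []
rack_base [(array([315., 210.]), 0.9, array([471., -77.,   8.]))]
rack_tab [(array([313., 227.]), 0.85, array([470.7, -73.9,  84. ])), (array([618., 219.]), 0.56, array([ 643.7, -265.6,   84. ]))]
```

View pics/w9.png

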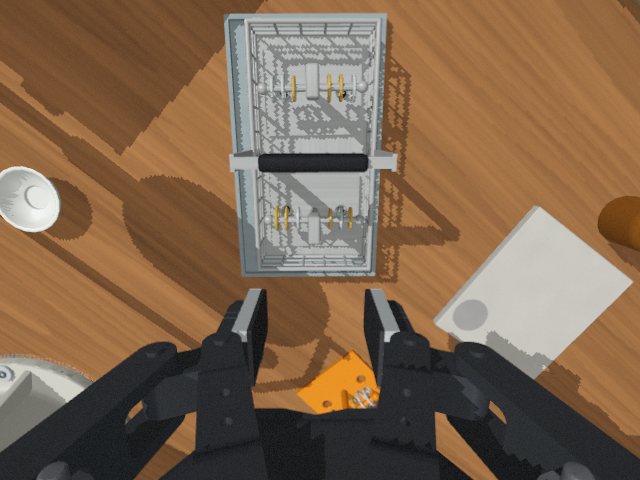

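Call:
play_rows --pt "0.4 4.1 3.6 0 8.5" --pt "0.4 4.1 3.6 0 17" --pt "0.4 4.1 3.6 0 25.5" --pt "0.4 4.1 3.6 0 34" --pt "0.4 4.1 3.6 0 42.5" --pt "0.4 4.1 3.6 0 51" --pt "0.4 4.1 3.6 0 59.5" --pt "0.4 4.1 3.6 0 68" --pt "0.4 4.1 3.6 0 76.5" --pt "0.4 4.1 3.6 0 85" --pt "0.4 4.1 3.6 0 90" --pt "0.4 4.1 3.6 0 90"

```text
time: 12.2
eef_pos: [514.1, -38.9, 227.6]
ee_rot: [-0.001, 0.417, 0.909, -0.0]
force: [0.3, 1.2, -0.6]
opening: 51.3
```

```bash
python3 - <<'E'
from h import *
s,im=snap('wrist','w10.png'); s=robot.get_state()
q=s['ee_rot']
print(s['time'],s['eef_pos'],'tooly',np.degrees(2*np.arctan2(q[2],q[1]))-90,s['opening'],s['joint_pos'].round(2))
for t,z in [('basket_handle',126),('rack_base',8),('tank_mouth',150)]:
    print(t,[(np.round(d['centre']),round(d['p'],2),at('wrist',d['centre'],z,s).round(1)) for d in models.pinpoint(t,'wrist')])
E
```

```text
12.25 [514.18852521 -38.95106436 227.7530365 ] tooly 40.518553516857196 51.101217399446355 [-0.08  0.19  1.87 -0.    1.09 -0.79]
basket_handle [(array([318., 239.]), 0.76, array([514.4, -36.3, 126. ]))]
rack_base [(array([263., 206.]), 0.58, array([470.5, -73.3,   8. ])), (array([248., 225.]), 0.34, array([471.3, -99.3,   8. ]))]
tank_mouth []
```

View pics/w10.png

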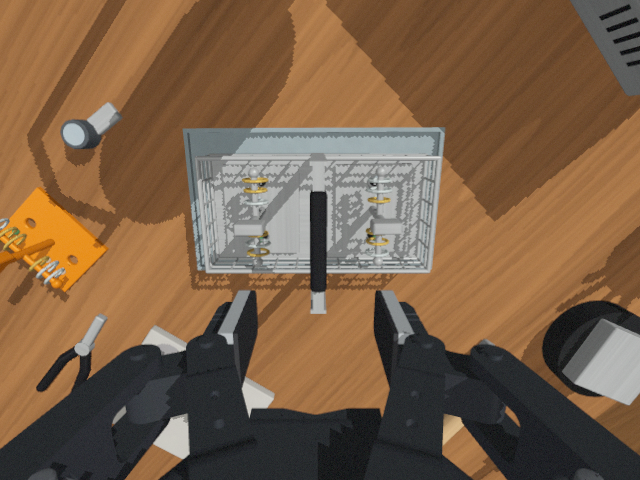

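Call:
play_rows --pt "0.5 0.1 0.2 -2 0" --pt "0.5 0.1 0.2 -5 0" --pt "0.5 0.1 0.2 -9 0" --pt "0.5 0.1 0.2 -11.5 0" --pt "0.5 0.1 0.2 -12.2 0" --pt "0.5 0.1 0.2 -12.2 0" --pt "0.5 0.1 0.2 -12.2 0"

```text
time: 13.1
eef_pos: [516.3, -37.0, 107.3]
ee_rot: [0.0, 0.419, 0.908, 0.0]
force: [0.3, -0.1, 1.1]
opening: 42.9
```

```bash
python3 - <<'E'
from h import *
s,im=snap('wrist','w11.png'); s=robot.get_state()
print(s['time'],s['eef_pos'],s['opening'],s['force'])
E
```

```text
13.15 [516.49833504 -37.06629408 107.56630007] 42.53696082943501 [ 1.09273059 -0.53015568  0.18501821]
```

View pics/w11.png

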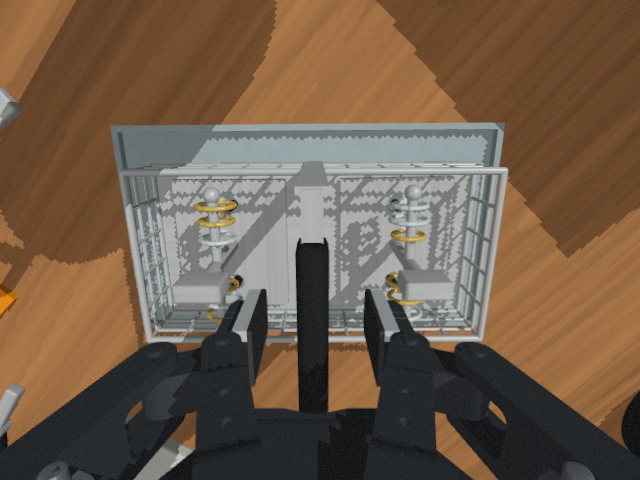

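Call:
play_rows --pt "0.7 0 0 0 0" --pt "0.85 0 0 0 0" --pt "1 0 0 0 0" --pt "1 0 0 0 0" --pt "1 0 0 0 0" --pt "1 0 0 0 0" --pt "1 0 0 0 0" --pt "1 0 0 0 0"

```text
time: 13.95
eef_pos: [517.1, -37.3, 108.8]
ee_rot: [0.002, 0.419, 0.908, 0.0]
force: [-2.6, -0.5, 8.7]
opening: 10.9
```

Call:
play_rows --pt "1 0 0 0.3 0" --pt "1 0 0 0.7 0" --pt "1 0 0 1.2 0" --pt "1 0 0 1.8 0" --pt "1 0 0 2.4 0" --pt "1 0 0 3 0" --pt "1 0 0 3 0" --pt "1 0 0 3 0"

```text
time: 14.75
eef_pos: [517.2, -37.3, 139.0]
ee_rot: [0.002, 0.419, 0.908, 0.0]
force: [0.6, -0.4, -5.1]
opening: 11.1
```

```bash
python3 - <<'E'
from h import *
s,im=snap('scene','s12.png'); s=robot.get_state()
print(s['time'],s['eef_pos'],s['opening'],s['force'],s['ft_torque'])
cv2.imwrite('pics/c12.png',cv2.resize(im[180:360,220:440,::-1],None,fx=3.3,fy=3.3))
E
```

```text
14.8 [516.9693166  -37.24179884 138.76664812] 10.785250781051628 [-0.33096811 -0.56049507 -6.28463462] [0.04158709 0.0384376  0.02412432]
```

View pics/c12.png

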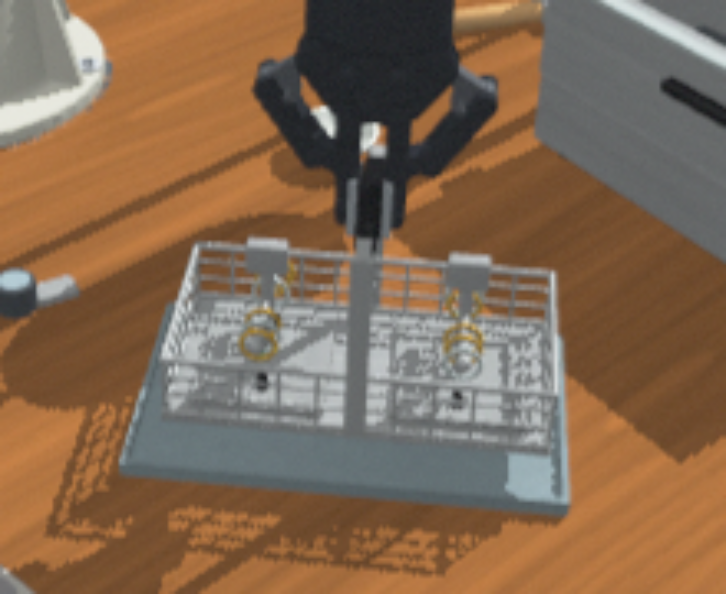

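Call:
play_rows --pt "1 0 0 0.8 0" --pt "1 0 0 2.4 0" --pt "1 0 0 4.4 0" --pt "1 0 0 6.5 0" --pt "1 0 0 8.6 0" --pt "1 0 0 10.7 0" --pt "1 0 0 12.8 0" --pt "1 0 0 14.4 0" --pt "1 0 0 15.4 0" --pt "1 0 0 15.8 0" --pt "1 0 0 15.8 0"

```text
time: 15.9
eef_pos: [516.9, -37.2, 296.8]
ee_rot: [0.002, 0.419, 0.908, 0.0]
force: [-0.4, -0.3, -5.7]
opening: 10.9
```

Call:
play_rows --pt "1 0.05 0.6 0 -1" --pt "1 0.1 1.8 0 -3" --pt "1 0.2 3.6 0 -5.5" --pt "1 0.35 5.8 0 -8" --pt "1 0.5 8 0 -11" --pt "1 0.6 10.2 0 -14" --pt "1 0.75 12.4 0 -17" --pt "1 0.9 14.6 0 -20" --pt "1 1 16.4 0 -22.5" --pt "1 1.1 17.8 0 -24" --pt "1 1.15 18.6 0 -25" --pt "1 1.15 19 0 -25"

```text
time: 17.1
eef_pos: [527.9, 153.8, 295.7]
ee_rot: [0.001, 0.605, 0.796, -0.001]
force: [-1.0, -0.3, -5.8]
opening: 11.0
```

```bash
python3 - <<'E'
from h import *
s,im=snap('scene','s13.png'); 
s,im=snap('wrist','w13.png'); s=robot.get_state();q=s['ee_rot']
print(s['time'],s['eef_pos'],s['opening'],s['force'],s['ft_torque'],'tooly',np.degrees(2*np.arctan2(q[2],q[1]))-90)
E
```

```text
17.2 [528.00738552 153.22958168 296.04489825] 11.34152848615381 [-0.74487647  0.42264866 -4.58509005] [-0.00115569  0.02802913 -0.02959972] tooly 15.550889983153198
```

View pics/s13.png

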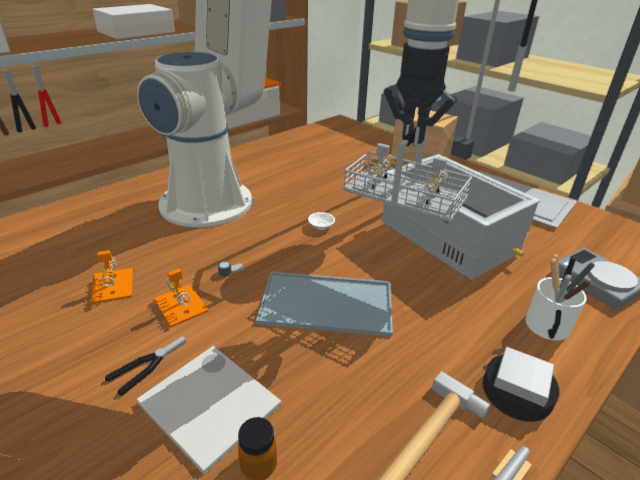

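View pics/w13.png

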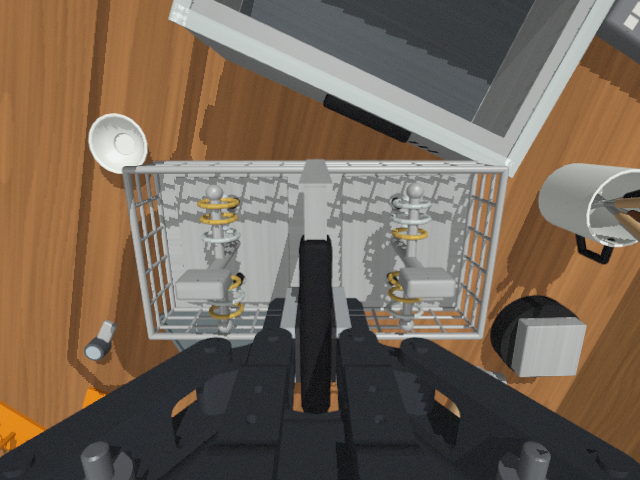

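```bash
python3 - <<'E'
from h import *
s=robot.get_state()
a=at('wrist',(172,18),150,s);b=at('wrist',(508,165),150,s); e=b-a; L=np.hypot(*e[:2]); u=e/L; n=np.array([-u[1],u[0],0])
print(a,b,L,np.degrees(np.arctan2(u[1],u[0])), (a+b)/2+90*n)
s2,im=snap('top','t13.png')
for t in ['tank_mouth']: print([(d['centre'],d['p'],at('top',d['centre'],150)) for d in models.pinpoint(t,'top')])
E
```

```text
[386.46490012 274.06828353 150.        ] [663.81666041 243.05884209 150.        ] 279.07988891694737 -6.379486904178429 [535.14096244 348.00626154 150.        ]
[([193.2, 198.7], 0.59, array([542.33326602, 347.09581984, 150.        ]))]
```

Call:
play_rows --pt "1 0.05 0.6 0 -1" --pt "1 0.1 1.8 0 -3" --pt "1 0.2 3.6 0 -5" --pt "1 0.35 5.8 0 -7.5" --pt "1 0.5 8 0 -10" --pt "1 0.6 10.2 0 -12.5" --pt "1 0.75 12.4 0 -15" --pt "1 0.9 14.6 0 -17.5" --pt "1 1 16.6 0 -20" --pt "1 1.1 18 0 -21.7" --pt "1 1.2 18.9 0 -22.7" --pt "1 1.2 19.3 0 -22.7"

```text
time: 18.5
eef_pos: [540.2, 346.1, 296.1]
ee_rot: [0.001, 0.75, 0.661, -0.001]
force: [-0.4, 1.0, -6.0]
opening: 10.7
```

Call:
play_rows --pt "1 0 0 0 0" --pt "1 0 0 0 0" --pt "1 0 0 0 0" --pt "1 0 0 0 0"

```text
time: 18.9
eef_pos: [540.3, 345.6, 296.3]
ee_rot: [0.001, 0.75, 0.661, -0.001]
force: [0.4, -0.8, -5.7]
opening: 11.1
```

```bash
python3 - <<'E'
from h import *
s,im=snap('top','t14.png'); s,im2=snap('scene','s14.png'); s,im3=snap('wrist','w14.png')
s=robot.get_state();q=s['ee_rot']
print(s['time'],s['eef_pos'],s['opening'],s['force'],s['dq'].round(3),'tooly',np.degrees(2*np.arctan2(q[2],q[1]))-90)
cv2.imwrite('pics/c14.png',np.hstack([cv2.resize(im2[100:300,320:560,::-1],(720,600))]))
cv2.imwrite('pics/c15.png',cv2.resize(im[130:280,120:280,::-1],(640,600),interpolation=cv2.INTER_CUBIC))
for t,z in [('basket_handle',318-0),('tank_mouth',150)]:
  for n in ('top','wrist'):print(t,n,[(np.round(d['centre']),round(d['p'],2),at(n,d['centre'],z,s).round(1)) for d in models.pinpoint(t,n)])
E
```

```text
19.05 [540.26015713 345.83053701 296.2483853 ] 11.077048527459489 [-0.29610198 -0.01538503 -5.78021965] [ 0.004  0.    -0.003  0.002  0.001  0.001] tooly -7.210583170302158
basket_handle top [(array([208., 208.]), 0.21, array([492. , 271.4, 318. ]))]
basket_handle wrist [(array([314., 326.]), 0.7, array([539.1, 348.8, 318. ])), (array([238., 239.]), 0.64, array([516.5, 386.8, 318. ]))]
tank_mouth top []
tank_mouth wrist []
```

View pics/c14.png

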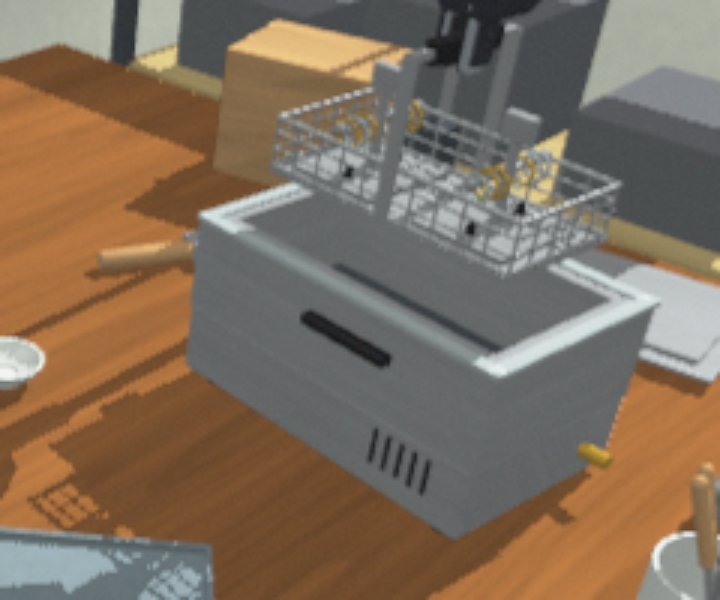

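View pics/w14.png

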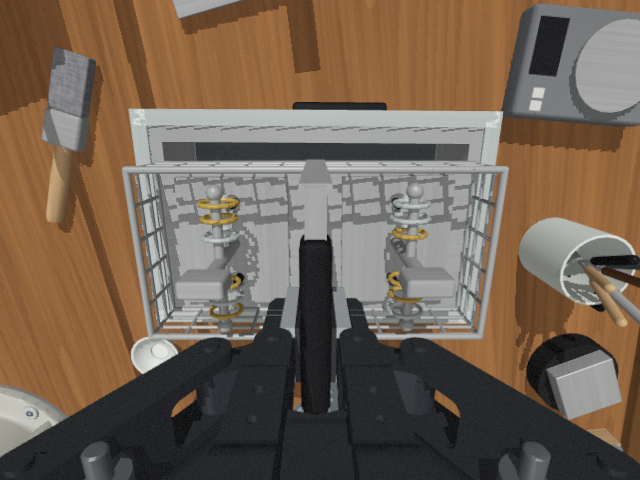

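View pics/c15.png

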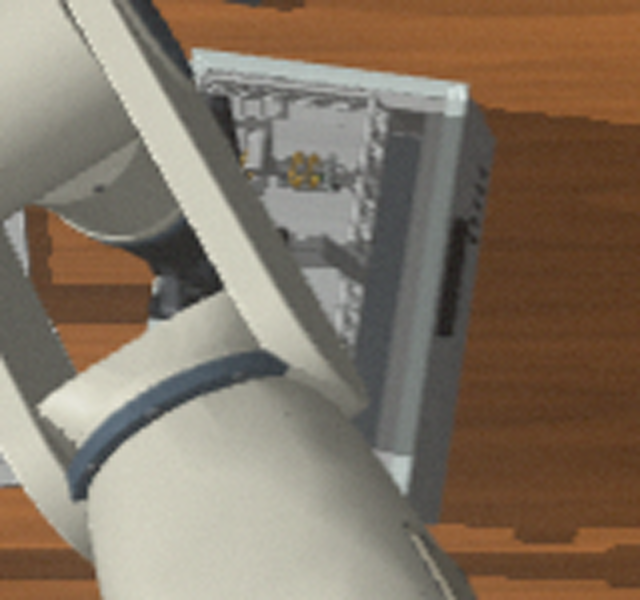

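```bash
python3 - <<'E'
from h import *
s=robot.get_state()
a=at('wrist',(130,110),150,s);b=at('wrist',(503,112),150,s); e=b-a; L=np.hypot(*e[:2]); u=e/L; n=np.array([-u[1],u[0],0])
print(a,b,L,np.degrees(np.arctan2(u[1],u[0])))
for k in (90,-90): print((a+b)/2+k*n)
zb=296.2-104.8
c=[at('wrist',p,zb+45,s) for p in [(123,169),(508,169),(488,339),(149,339)]]
print(np.round(c,1),np.mean(c,0))
E
```

```text
[408.96239312 454.78717321 150.        ] [694.98544212 417.2453377  150.        ] 288.4762970656983 -7.477588343171044
[563.68637105 525.25088122 150.        ]
[540.26146419 346.78162969 150.        ]
[[438.1 414.2 236.4]
 [654.9 386.8 236.4]
 [645.4 276.8 236.4]
 [423.9 304.9 236.4]] [540.56925084 345.67117401 236.4       ]
```

```bash
python3 - <<'E'
from h import *
job_done(); print('done')
E
```

```text
the job is handed in; nothing more can be done
done
```

The loaded basket is being held steady over the cleaner's tank, with both racks in it, and I have handed the job in. No verdict came back, so what follows is from my own checks.

- **Rack:** I gripped the loose rack by its tab and lined its holes up over the pegs with the wrist camera, correcting by about 1.6 mm. It went down until it met the basket floor with 17 N of push, at the height I had worked out. The picture after I let go showed it still in place.
- **Basket:** I gripped the handle, lifted, turned the basket about 48° and carried it over the tank. In the last pictures it looks level, with both racks upright on their pegs. The weight reads about 5.8 N, close to the expected 5.3 N.
- **Final position:** The basket's middle measures (540.6, 345.7) mm and the tank's (540.3, 346.8) mm, about 1 mm apart. The gripper's jaw line is within 0.3° of the tank's long side. The underside is about 190 mm above the bench, 40 mm over the rim, and the arm was still at 19 s.
- **Disagreements:** My three estimates of the tank's middle differed by up to about 5 mm, inside the 25 mm allowed. The networks did not find the tank in the final pictures, so I measured it from the rim corners. Their one handle report from the top camera was wrong (confidence 0.21), and I ignored it.
- **Other things:** I touched nothing else on the bench, and nothing in the pictures looks moved. I did not measure their positions again.

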